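# Close the vial carton and show its end label to the inspection camera

## Robot

A 7-joint arm with a two-finger parallel gripper is mounted at the origin on the work surface. World frame = base frame: x ahead of the robot, y to its left, z up, the work surface at z = 0. Lengths are in m, angles in rad, forces in N, time in s.
With the tool pointing down it reaches from about 0.35 to 0.9 m from the base axis. Payload 19.9 kg.
Tool frame: the origin (TCP) lies midway between the tips of the shut fingers; the grasp point (between the pads) lies 19 mm behind it (ctrl.hold_point_z is the distance from the TCP to the grasp point, in m); z points along the fingers, y is the line along which they close (so a half turn about z gives the same grasp; the last joint's range is limited). The gripper opens to 94 mm and grips with 3 to 60 N. Pads are 16 mm wide; open, the fingers measure 119 mm over their backs; the gripper's body (75 mm by 177 mm) begins 78 mm behind the grasp point.
Start: joints at [1.109, 0.417, -0.01, 1.614, 0.005, 1.111, -0.053], TCP at [0.255, -0.571, 0.205] pointing down, gripper open.
Joint ranges: [-2.81, 2.81], [-0.39, 2.02], [-1.27, 1.25], [0.06, 2.57], [-1.19, 4.33], [0.19, 2], [-2.82, 2.82]. Speed limits (rad/s): [1.89, 1.89, 2.39, 2.39, 3.01, 3.01, 3.01].

## Interface

Orientations are given as [roll, pitch, yaw] about the fixed x, y, z axes, in that order (R = Rz(yaw) Ry(pitch) Rx(roll)).
In Python, from rig import ctrl gives the robot as it stands. The module is installed in compiled form; this text tells all that it offers.
- The arm moves only by the tool jog_arm, never from a script. Its argument "steps" is a list of rows, each a list of 7 numbers: the shift along the tool's x, y, z in m, then the turn, a rotation vector about the tool's x, y, z in rad, then the opening, from 0 (shut) to 1 (fully open). A call has 1 to 12 rows; each row shifts and turns the commanded pose from where the row before left it, along the tool's axes as they then stand; what a row does not reach is not made up. A row lasts 1/8 s, in which the tool goes at most 62.5 mm and 10.7 degrees, less where a joint would pass 70% of its speed; a pose out of reach is approached as far as the arm can. A call with a gripper value outside its range is refused whole. The fingers move at their own pace and stop on an object; "squeeze" is the grip in N (left out, the last holds). Time passes only in rows, so rows that do not move let the fingers close. It gives the time, the measured TCP pose, the force, the opening and the grip force at its end, in the units of the state.
- ctrl.state(): the state, without advancing time (a new reading comes with each control period).
- ctrl.get_image(name): name is "side" or "top"; returns a dict with "img" (480x640x3 uint8, red, green, blue), "fovy" (degrees; the focal length in pixels is half the picture's height over the tangent of half this angle, whatever the lens; pixels are square), "cx", "cy" (the principal point, pixels), "R" (3x3) and "t" (3): a world point X has camera coordinates R X + t. Camera axes: x right, y down, z forward; pixel columns grow to the right and rows downward; lengths in m; the calibration is good to about 2 mm. A picture is of the moment at which its call begins. There is no depth.
- ctrl.hand_in(): hands the job in; it is judged then, once.
The state is a dict: "time_s": time; "q": joint angles; "joint_vel": joint speeds; "joint_torque": joint torques, N m; "eef_pos": TCP position; "tcp_rot": TCP orientation; "ft_force": force on the tool from outside, world axes, zero at the start; "moment": the same for the moment, N m; "opening": finger opening in m; "finger_force": force on a finger pad.
Only numpy, scipy, OpenCV 4.12 (cv2) and the standard library are available. Lean on these libraries where they do the work, as an engineer would, in place of code of your own. Each camera call takes 0.05 s, during which the arm holds its last target. There are 200 camera calls.

## Task

Close the open white carton of vials: fold in its two short dust flaps first, then bring the long lid flap over them until all three lie flat. Then pick up the closed carton and, keeping it upright, hold it in the air in front of the inspection camera with its yellow end label square to the lens, the middle of the label on the lens axis and about 15 cm from the lens; finish while still holding it there, steady. Leave the camera and everything else on the bench where it stands.

Things in the scene. Friction and masses are not known exactly. Their poses are not given: they have to be found in the camera images.
- carton: The open white carton with blue-green bands, loose on the bench, with vials (stiff, 0.2-0.4 kg): 100 long (its x), 52 wide (y), 92 high closed. Origin: centre of its underside, z up. Yellow label with black bars on its +x end; a dust flap hinged on the top edge of each end, the lid flap on that of the +y long side. Can be gripped from above across its width, on the plain long sides.
- label (a point): Centre of the carton's yellow end label, 50 from the carton's origin along its x and 46 above its underside; same axes as the carton (x points straight out of the label).
- dust_label (a joint): Dust flap at the label (+x) end, rad: 0 = folded in flat over the mouth, 1.57 = straight up, more = leaning outwards (starts 1.8-2.4). 36 wide, 30 long, 2.5 thick, blue-green outer tip; hinge line across the carton at x = +48.5, z = 87 mm in its frame. The crease is light (under 1 N folds it) and stays where put; stops at 0 and 2.7.
- dust_plain (a joint): Angle of the dust flap at the plain (-x) end, rad: as dust_label, the same size, hinged at x = -48.5, z = 87 (mm in the carton's frame).
- lid_flap (a joint): Long lid flap, rad: 0 = closed flat over the whole top, 1.57 = straight up, more = leaning out to the carton's +y side (starts 1.8-2.3). 100 long, 52 deep, 2.5 thick, a 9 mm tuck lip under its free edge; hinge line along the carton at y = +26, z = 90.5 mm in its frame. Light crease (under 1 N) that stays where put; stops at 0 and 2.7.
- lens (a point): Centre of the front glass of the inspection camera: white and black, with a round ring light, on a grey column stand (base 180 x 150, 366 high) fixed to the bench on the robot's left, looking level roughly towards the robot's right. Lens height varies, 170 to 230 above the bench. Site axes: the lens looks along -x; z up.
- focus (a point): The point on the lens axis 150 in front of the front glass, in empty air: where the middle of the label belongs. Same axes as lens: the carton's x has to point along this +x (towards the lens).
- tip_box_blue: Bystander: navy pipette-tip box with pale blue tips, 124 x 86 x 68 high. Origin at the centre of its underside.
- tip_box_yellow: Bystander: navy pipette-tip box with yellow tips, 124 x 86 x 68 high. Origin at the centre of its underside.
- media_bottle: Bystander: round glass bottle, diameter 70, 143 high, blue screw cap. Origin at the centre of its underside.
- red_cap_bottle: Bystander: small white bottle with red cap, diameter 35, 66 high. Origin at the centre of its underside.
- red_cap_bottle_2: Bystander: a second small white bottle with red cap, diameter 35, 66 high. Origin at the centre of its underside.
- tube_rack: Bystander: orange tube rack 80 x 164 (x, y) with blue-capped tubes, 104 high. Origin at the centre of its underside.
- finished_carton: Bystander: another carton of the same make, already closed and checked, 100 x 52 x 92 high, standing between the tube rack and the yellow tip box. Origin at the centre of its underside.
- marker_pen: Bystander: black marker pen with green cap lying on the bench, 133 long along its x, diameter 15. Origin under its middle.
There are look-alikes about, which are no part of the job. Leave any purple or red look-alike of the carton alone.

How it is judged:
On the way, in this order (a step that is already met when the one before it is completed fails the run):
1. both dust flaps are folded in flat while the lid flap is still open (value of joint each of dust_label, dust_plain below 0.2 rad and value of joint lid_flap above 1 rad), for 0.1 s.
2. the lid flap is closed flat over the folded dust flaps (value of joint each of dust_label, dust_plain, lid_flap below 0.2 rad), for 0.2 s.
3. the closed carton is lifted clear of the bench (all of step 2 and height (world z) of carton above 0.05 m), for 0.2 s.
At the end, for the whole second after the job is handed in: All three flaps under 0.2 rad; the carton held still by the fingers alone, over 90 mm above the bench, off bench and camera; label centre within 30 mm of the focus point, label facing the lens within 0.2 rad, carton upright within 0.15 rad (all of step 2 and distance between label and focus below 0.03 m and x of carton in the frame of focus below 0 m and angle between the x axis of carton and the x axis of focus, either way round below 0.2 rad and angle between carton's own z axis and vertical below 0.15 rad and height (world z) of carton above 0.09 m and linear speed of carton below 0.03 m/s and angular speed of carton below 0.2 rad/s and contact force between the fingers and carton above 1 N and contact force between carton and table below 0.1 N and contact force between carton and camera below 0.1 N); the arm keeps its last pose, push and grip.
It fails at once if the carton is tipped more than 0.5 rad from upright (angle between carton's own z axis and vertical above 0.5 rad).
It fails at once if the camera is pushed out of its setting (lens moved more than 10 mm) (distance of lens from where it was at the start of the episode above 0.01 m).
It fails at once if a bystander is moved more than 20 mm (distance of any of tip_box_blue, tip_box_yellow, media_bottle, red_cap_bottle, red_cap_bottle_2, tube_rack, finished_carton, marker_pen from where it was at the start of the episode above 0.02 m).
It also fails if it takes over 61 s, if anything falls off the work surface, if the arm or the gripper's body presses on something with over 40 N, if the wrist force passes 120 N, or if a joint passes its speed limit or range.

## Working session

There is one attempt and no reset: what is moved stays moved. The work goes in short steps, Python scripts to look and compute and a tool call to move; the robot and the scene stay as the last step left them, time stands still between calls to the robot, and variables do not carry over. Pictures are saved under pics/ and viewed, at most 10 in all, crops included, and the job is handed in when it is done.

Besides the shell and the picture viewer there is one more tool, called after "Request:" as name(argument=value, ...), one argument or row to a line, values as JSON. jog_arm: Moves the arm, as the interface text tells. Its arguments: {"type":"object","properties":{"steps":{"type":"array"},"squeeze":{"type":"number"}},"required":["steps"]}

```bash
mkdir -p pics; cat > h.py <<'E'
import numpy as np, cv2, json
from rig import ctrl
def snap(n):
    d=ctrl.get_image(n); return d
def save(d,f): cv2.imwrite('pics/'+f,cv2.cvtColor(d['img'],cv2.COLOR_RGB2BGR))
def K(d):
    f=240/np.tan(np.radians(d['fovy'])/2); return f,d['cx'],d['cy']
def proj(d,X):
    c=np.asarray(d['R'])@np.asarray(X).T+np.asarray(d['t'])[:,None] if np.ndim(X)>1 else np.asarray(d['R'])@X+np.asarray(d['t'])
    f,cx,cy=K(d); return np.array([f*c[0]/c[2]+cx,f*c[1]/c[2]+cy]).T
def ray(d,u,v):
    f,cx,cy=K(d);R=np.asarray(d['R']);o=-R.T@np.asarray(d['t']);r=R.T@np.array([(u-cx)/f,(v-cy)/f,1]);return o,r/np.linalg.norm(r)
def atz(d,u,v,z):
    o,r=ray(d,u,v);return o+r*(z-o[2])/r[2]
def tri(d1,p1,d2,p2):
    o1,r1=ray(d1,*p1);o2,r2=ray(d2,*p2)
    s=np.linalg.lstsq(np.array([r1,-r2]).T,o2-o1,rcond=None)[0]
    a=o1+s[0]*r1;b=o2+s[1]*r2;return (a+b)/2,np.linalg.norm(a-b)
E
python3 - <<'E'
from h import *
import pickle
D={}
for n in('side','top'):
    d=snap(n);D[n]=d;save(d,n+'0.png');o,r=ray(d,320,240);print(n,o,r,d['fovy'])
pickle.dump(D,open('d0.pkl','wb'));s=ctrl.state();print(s)
E
```

```text
side [0.25064146 0.64111864 0.96509172] [ 0.2794188  -0.58334344 -0.76265035] 52.716451759751145
top [0.36973292 0.0139903  1.267976  ] [ 1.12752512e-01 -6.23752193e-04 -9.93622907e-01] 47.37016873331287
{'time_s': 0.1, 'q': array([ 1.10951429,  0.4179163 , -0.01030141,  1.6140762 ,  0.00470609,
        1.11073914, -0.05299964]), 'joint_vel': array([-0.00095492, -0.0020704 , -0.00068683, -0.00203777, -0.0001661 ,
       -0.00027915,  0.00055196]), 'joint_torque': array([ 2.16719607e-03, -8.52569461e+01,  6.39853366e-01, -4.26688600e+01,
       -4.88806225e-02,  1.64200872e-02, -2.71181460e-05]), 'eef_pos': array([ 0.25457654, -0.5704355 ,  0.20490249]), 'tcp_rot': array([-3.14048104e+00,  9.26311176e-05,  4.19791535e-01]), 'ft_force': array([ 0.39584041, -0.08195311, -0.29367962]), 'moment': array([-0.01910683, -0.06618735, -0.00977484]), 'finger_force': 0.0, 'opening': 0.09427072781755241}
```

View pics/side0.png

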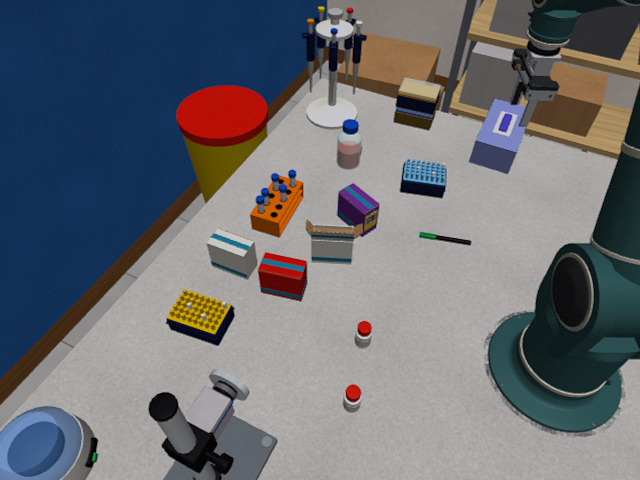

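View pics/top0.png

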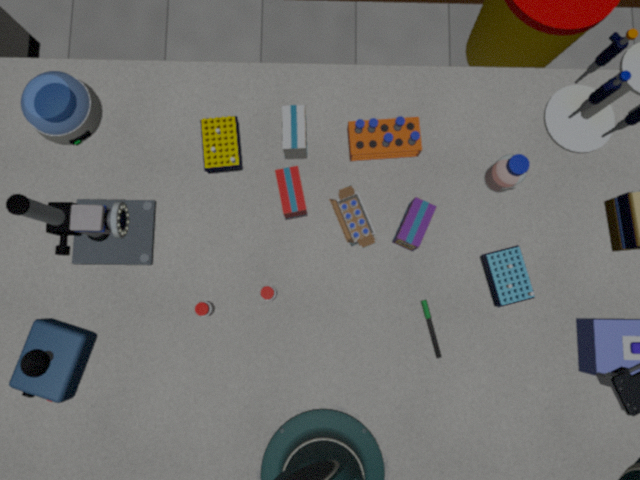

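Carton near top (354,217) and side (332,243); the camera is at top (120,218) and side (228,385). I'll make an enlarged mosaic of these regions.

```bash
python3 - <<'E'
from h import *
import pickle
D=pickle.load(open('d0.pkl','rb'))
def crop(n,u,v,w,h,s): 
    im=D[n]['img'][v:v+h,u:u+w,::-1]; return cv2.resize(im,None,fx=s,fy=s,interpolation=cv2.INTER_CUBIC)
a=crop('top',320,180,66,80,6)  # 396x480... 
b=crop('side',300,205,66,80,6)
c=np.hstack([a,b]); 
cv2.imwrite('pics/car.png',c)
a=crop('top',70,180,100,100,4);b=crop('side',200,360,100,100,4)
cv2.imwrite('pics/cam.png',np.hstack([a,b]))
E
```

```text
(no output)
```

View pics/car.png

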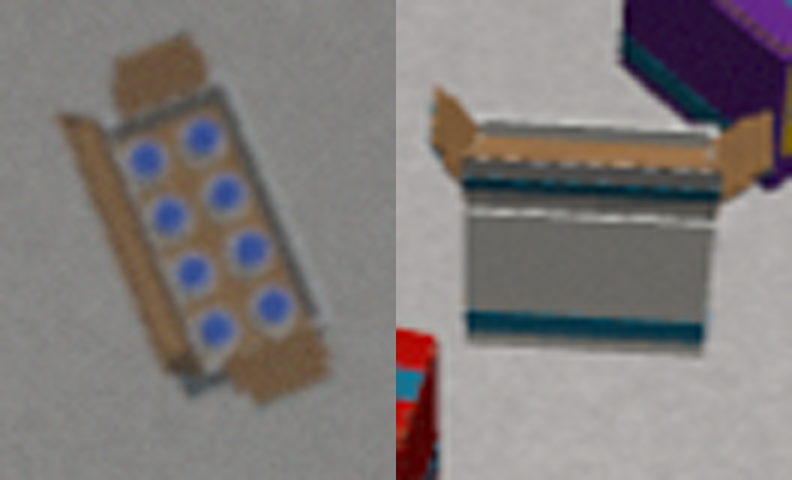

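View pics/cam.png

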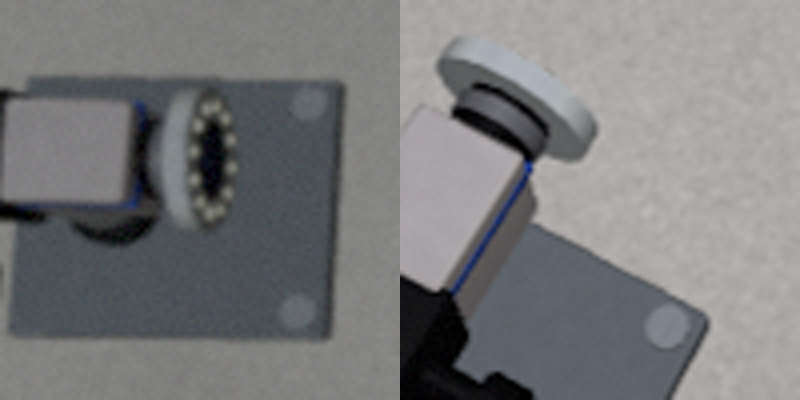

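Top crop: mouth with vials, lid on the left (+y side), label end up and left, both dust flaps leaning out. Side crop: the lid-side wall, bottom corners about (312,262.7) and (350.8,264). Lens ring front at about top (123,219) and side (235,381). Now fit the poses.

```bash
cat > fit.py <<'E'
from h import *
import pickle
from scipy.optimize import least_squares
D=pickle.load(open('d0.pkl','rb'));T,S=D['top'],D['side']
t=lambda u,v:(320+u/6,180+v/6)
s=lambda u,v:(300+(u-396)/6,205+v/6)
def dp(sx,a,l,y): # dust flap point
    return [sx*(48.5-l*np.cos(a)),y,87+l*np.sin(a)]
def lid(a,l,x): return [x,26-l*np.cos(a),90.5+l*np.sin(a)]
def obs(p):
    x,y,w,al,ap,ll=p
    return [(S,s(468,346),[50,26,0]),(S,s(703,353),[-50,26,0]),
    (T,t(322,318),[-50,-26,88]),(T,t(222,88),[50,-26,88]),
    (T,t(112,62),dp(1,al,30,18)),(T,t(188,36),dp(1,al,30,-18)),
    (T,t(262,403),dp(-1,ap,30,18)),(T,t(328,374),dp(-1,ap,30,-18)),
    (T,t(62,117),lid(ll,52,50)),(T,t(168,374),lid(ll,52,-50)),
    (S,s(770,113),dp(-1,ap,30,-18)),(S,s(770,165),dp(-1,ap,30,18)),(S,s(436,88),dp(1,al,30,-18)),
    (S,s(433,140),dp(1,al,30,18))]
def world(p,L):
    c,q=np.cos(p[2]),np.sin(p[2]);L=np.array(L)/1000
    return np.array([p[0]+c*L[0]-q*L[1],p[1]+q*L[0]+c*L[1],L[2]])
def res(p): return np.concatenate([proj(d,world(p,L))-uv for d,uv,L in obs(p)])
c0=atz(T,354,217,.08)
if __name__=='__main__':
    r=least_squares(res,[c0[0],c0[1],.4,2,2,2],loss='soft_l1');print(r.x.round(4));print(res(r.x).reshape(-1,2).round(1).tolist())
    p,e=tri(T,(123,219.3),S,(235,381));print('lens',p,e)
    b=[atz(T,70+u/4,180+v/4,.01) for u,v in((30,78),(345,84),(330,338),(10,335))];print(np.array(b).round(3))
    for n,uv,z in(('red',(290,180),.092),('purple',(423,212),.092),('capA',(268,293),.066),('capB',(203,309),.066)):print(n,atz(T,*uv,z).round(3))
E
python3 fit.py
```

```text
[ 0.5546 -0.0638  0.4058  2.0943  2.3108  1.8651]
[[-0.6, 0.1], [0.1, 0.9], [1.9, 0.7], [0.5, -2.6], [-1.5, 1.4], [1.2, -0.5], [-2.6, 1.2], [1.9, -0.4], [-0.4, -0.4], [0.5, 0.6], [-0.3, -1.0], [-0.3, 1.6], [0.2, -0.6], [-0.4, 2.0]]
lens [0.52256063 0.39599972 0.20498327] 0.007519582504740229
[[0.6   0.575 0.01 ]
 [0.599 0.394 0.01 ]
 [0.452 0.394 0.01 ]
 [0.451 0.575 0.01 ]]
red [0.635 0.081 0.092]
purple [ 0.568 -0.211  0.092]
capA [0.389 0.125 0.066]
capB [0.353 0.264 0.066]
```

Request:
jog_arm(
  steps=[
    [0.0475,-0.028,0,0,0,0.0137,0],
    [0.0475,-0.028,0,0,0,0,0],
    [0.0475,-0.028,0,0,0,0,0],
    [0.0475,-0.028,0,0,0,0,0],
    [0.0475,-0.028,0,0,0,0,0],
    [0.0475,-0.028,0,0,0,0,0],
    [0.0475,-0.028,0,0,0,0,0],
    [0.0475,-0.028,0,0,0,0,0],
    [0.0475,-0.028,0,0,0,0,0],
    [0.0475,-0.028,0,0,0,0,0],
    [0.0475,-0.028,0,0,0,0,0],
    [0.0475,-0.028,0,0,0,0,0],
  ],
)

```text
time_s: 1.6
eef_pos: [0.6458, -0.035, 0.2052]
tcp_rot: [-3.141, 0.0, 0.406]
ft_force: [1.5, -0.1, 1.1]
opening: 0.0005
finger_force: 0.0
```

Request:
jog_arm(
  steps=[
    [0,-0.0095,0.03,0,0,0,0],
    [0,0,0.04,0,0,0,0],
    [0,0,0.039,0,0,0,0],
    [0,0,0,0,0,0,0],
  ],
)

```text
time_s: 2.1
eef_pos: [0.6394, -0.0277, 0.0938]
tcp_rot: [-3.139, 0.005, 0.406]
ft_force: [-0.4, 1.0, 0.1]
opening: 0.0006
finger_force: 0.0
```

```bash
cat > look.py <<'E'
from h import *
import sys,pickle
def look(f,ut,vt,us,vs,w=66,s=6):
    a,b=snap('top'),snap('side');pickle.dump({'top':a,'side':b},open(f+'.pkl','wb'))
    c=lambda d,u,v:cv2.resize(d['img'][v:v+80,u:u+w,::-1],None,fx=s,fy=s,interpolation=cv2.INTER_CUBIC)
    cv2.imwrite(f'pics/{f}.png',np.hstack([c(a,ut,vt),c(b,us,vs)]))
a=sys.argv;look(a[1],*map(int,a[2:6]))
E
python3 look.py l1 320 160 300 195
```

```text
(no output)
```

View pics/l1.png

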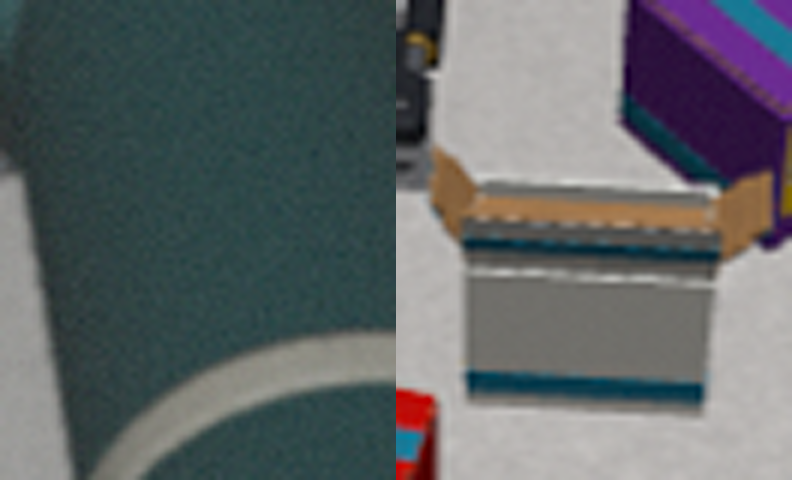

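The side view shows the fingers just outside the label flap (crop 415,170), at the right height; the arm hides the top view. Sweeping in.

Request:
jog_arm(
  steps=[
    [-0.008,0,0,0,0,0,0],
    [-0.01,0,0,0,0,0,0],
    [-0.01,0,0,0,0,0,0],
    [-0.01,0,0,0,0,0,0],
    [-0.01,0,0,0,0,0,0],
    [-0.008,0,0,0,0,0,0],
    [-0.007,0,0.002,0,0,0,0],
    [0,0,0.003,0,0,0,0],
    [0,0,0,0,0,0,0],
  ],
)

```text
time_s: 3.32
eef_pos: [0.5834, -0.0524, 0.0911]
tcp_rot: [-3.141, 0.0, 0.406]
ft_force: [-0.7, -0.7, 1.1]
opening: 0.0002
finger_force: 0.0
```

```bash
python3 look.py l2 320 160 300 195
```

```text
(no output)
```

View pics/l2.png

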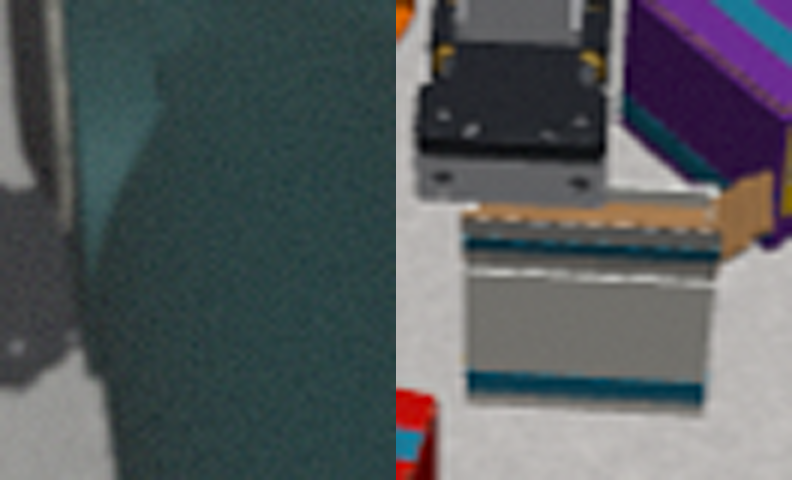

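Label flap is gone from the silhouette, so it's folded, and the carton hasn't moved. I'll press slightly, rise, go around to the plain end and lower.

Request:
jog_arm(
  steps=[
    [0,0,0.002,0,0,0,0],
    [0,0,0,0,0,0,0],
    [0,0,-0.025,0,0,0,0],
    [0,0,-0.03,0,0,0,0],
    [-0.03,0,0,0,0,0,0],
    [-0.04,0,0,0,0,0,0],
    [-0.04,0,0,0,0,0,0],
    [-0.018,0,0,0,0,0,0],
    [0,0,0.025,0,0,0,0],
    [0,0,0.025,0,0,0,0],
    [0,0,0,0,0,0,0],
  ],
)

```text
time_s: 4.8
eef_pos: [0.4653, -0.1027, 0.0934]
tcp_rot: [-3.14, 0.002, 0.407]
ft_force: [-0.3, -0.2, -0.0]
opening: 0.0004
finger_force: 0.0
```

Request:
jog_arm(
  steps=[
    [0.009,0,0,0,0,0,0],
    [0.01,0,0,0,0,0,0],
    [0.01,0,0,0,0,0,0],
    [0.01,0,0,0,0,0,0],
    [0.01,0,0,0,0,0,0],
    [0.01,0,0,0,0,0,0],
    [0.008,0,0.002,0,0,0,0],
    [0,0,0.003,0,0,0,0],
    [0,0,0,0,0,0,0],
    [0,0,-0.03,0,0,0,0],
    [0,0,-0.03,0,0,0,0],
    [0,0,0,0,0,0,0],
  ],
)

```text
time_s: 6.3
eef_pos: [0.5282, -0.077, 0.1513]
tcp_rot: [3.14, -0.003, 0.406]
ft_force: [0.6, -0.8, -0.1]
opening: 0.0006
finger_force: 0.0
```

```bash
python3 look.py l3 320 160 300 195
```

```text
(no output)
```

View pics/l3.png

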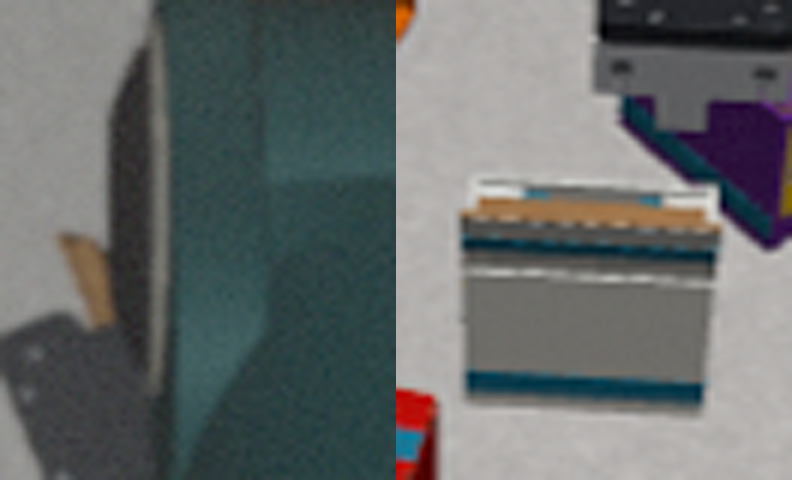

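Both dust flaps lie flat: their blue-green tips show in the mouth (crop 525–660,195), lid still open. Now around to the lid's outer side.

Request:
jog_arm(
  steps=[
    [0,0,-0.025,0,0,0,0],
    [0.015,-0.03,0,0,0,0,0],
    [0.015,-0.03,0,0,0,0,0],
    [0,-0.03,0,0,0,0,0],
    [0,0,0.03,0,0,0,0],
    [0,0,0.03,0,0,0,0],
    [0,0,0,0,0,0,0],
  ],
)

```text
time_s: 7.28
eef_pos: [0.5175, 0.0177, 0.1122]
tcp_rot: [-3.14, 0.004, 0.406]
ft_force: [-0.0, -0.3, 0.1]
opening: 0.0006
finger_force: 0.0
```

Request:
jog_arm(
  steps=[
    [0,0.012,0,0,0,0,0],
    [0,0.013,0,0,0,0,0],
    [0,0.012,0,0,0,0,0],
    [0,0.012,0,0,0,0,0],
    [0,0.01,0,0,0,0,0],
    [0,0.01,0.001,0,0,0,0],
    [0,0.01,0.002,0,0,0,0],
    [0,0.008,0.004,0,0,0,0],
    [0,0.006,0.005,0,0,0,0],
    [0,0.005,0.003,0,0,0,0],
    [0,0.003,0.003,0,0,0,0],
    [0,0,0,0,0,0,0],
  ],
)

```text
time_s: 8.78
eef_pos: [0.5592, -0.075, 0.0962]
tcp_rot: [-3.141, 0.0, 0.406]
ft_force: [0.8, 0.4, -0.2]
opening: 0.0005
finger_force: 0.0
```

```bash
python3 look.py l4 320 160 300 195
```

```text
(no output)
```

View pics/l4.png

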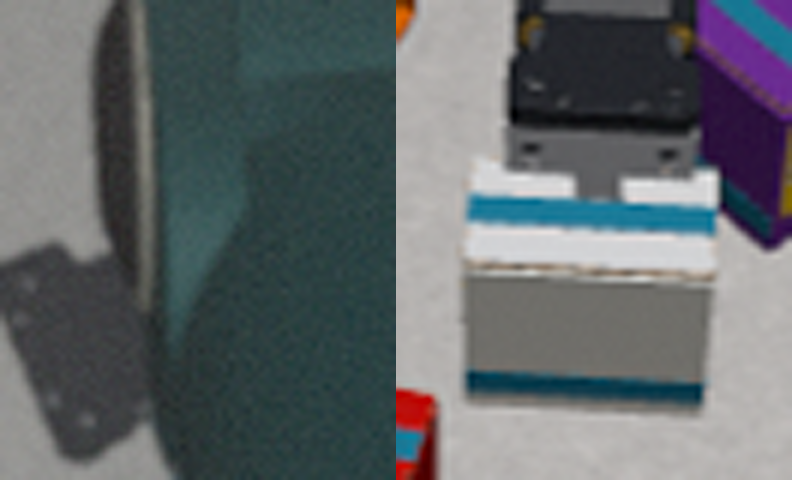

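The lid is over, almost flat. Press gently, watching the force.

Request:
jog_arm(
  steps=[
    [0,0,0.002,0,0,0,0],
    [0,0,0.0015,0,0,0,0],
    [0,0,0,0,0,0,0],
    [0,0,0,0,0,0,0],
  ],
)

```text
time_s: 9.38
eef_pos: [0.5593, -0.0749, 0.0929]
tcp_rot: [-3.141, 0.0, 0.406]
ft_force: [0.4, 0.0, -0.4]
opening: 0.0006
finger_force: 0.0
```

Request:
jog_arm(
  steps=[
    [0,0,-0.04,0,0,0,0],
    [0,0,-0.04,0,0,0,0.5],
    [0.002,-0.012,-0.01,0,0,0,1],
    [0,0,0,0,0,0,1],
    [0,0,0,0,0,0,1],
    [0,0,0,0,0,0,1],
  ],
  squeeze=25,
)

```text
time_s: 10.12
eef_pos: [0.5559, -0.0634, 0.1819]
tcp_rot: [-3.141, 0.001, 0.406]
ft_force: [-0.6, 0.3, 0.0]
opening: 0.0471
finger_force: 0.0
```

```bash
python3 look.py l5 320 160 300 195
```

```text
(no output)
```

View pics/l5.png

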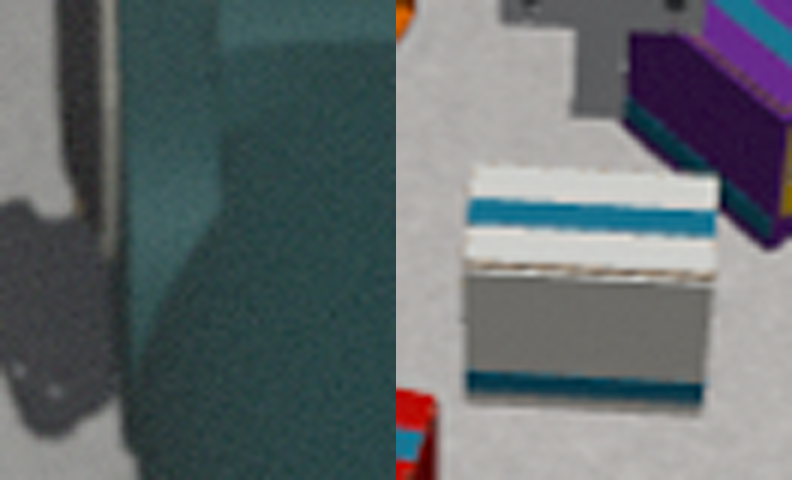

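The lid is flat and closed. Let the fingers finish opening, descend and grip.

Request:
jog_arm(
  steps=[
    [0,0,0.0,0,0,0,1],
    [0,0,0,0,0,0,1],
    [0,0,0,0,0,0,1],
    [0,0,0,0,0,0,1],
    [0,0,0.04,0,0,0,1],
    [0,0,0.03,0,0,0,1],
    [0,0,0.03,0,0,0,1],
    [0,0,0.03,0,0,0,1],
    [0,0,0.016,0,0,0,1],
    [0,0,0,0,0,0,1],
  ],
)

```text
time_s: 11.48
eef_pos: [0.556, -0.063, 0.0364]
tcp_rot: [-3.141, 0.001, 0.406]
ft_force: [0.1, -0.2, 0.5]
opening: 0.094
finger_force: 0.0
```

Request:
jog_arm(
  steps=[
    [0,0,0.0,0,0,0,0.5],
    [0,0,0,0,0,0,0.4],
    [0,0,0,0,0,0,0.3],
    [0,0,0,0,0,0,0.2],
    [0,0,0,0,0,0,0],
    [0,0,0,0,0,0,0],
    [0,0,0,0,0,0,0],
  ],
)

```text
time_s: 12.35
eef_pos: [0.5565, -0.0632, 0.0371]
tcp_rot: [3.141, -0.0, 0.406]
ft_force: [-0.3, -1.3, 4.8]
opening: 0.0519
finger_force: 25.0
```

Request:
jog_arm(
  steps=[
    [0,0,-0.008,0,0,0,0],
    [0,0,-0.015,0,0,0,0],
    [0,0,-0.02,0,0,0,0],
    [0,0,-0.02,0,0,0,0],
    [0,0,-0.02,0,0,0,0],
    [0,0,-0.02,0,0,0,0],
    [0,0,-0.02,0,0,0,0],
    [0,0,-0.02,0,0,0,0],
    [0,0,-0.012,0,0,0,0],
    [0,0,-0.005,0,0,0,0],
    [0,0,0,0,0,0,0],
  ],
)

```text
time_s: 13.72
eef_pos: [0.5562, -0.0631, 0.1969]
tcp_rot: [-3.141, 0.0, 0.406]
ft_force: [-0.4, 0.7, -2.5]
opening: 0.0521
finger_force: 25.0
```

Request:
jog_arm(
  steps=[
    [0,0,0,0,0,-0.06,0],
    [0,0,0,0,0,-0.12,0],
    [0,0,0,0,0,-0.12,0],
    [0,0,0,0,0,-0.12,0],
    [0,0,0,0,0,-0.12,0],
    [0,0,0,0,0,-0.12,0],
    [0,0,0,0,0,-0.12,0],
    [0,0,0,0,0,-0.12,0],
    [0,0,0,0,0,-0.12,0],
    [0,0,0,0,0,-0.1,0],
    [0,0,0,0,0,-0.045,0],
    [0,0,0,0,0,0,0],
  ],
)

```text
time_s: 15.22
eef_pos: [0.556, -0.0632, 0.1963]
tcp_rot: [-3.14, -0.0, 1.571]
ft_force: [0.5, -0.7, -3.9]
opening: 0.0517
finger_force: 25.0
```

Request:
jog_arm(
  steps=[
    [0.01,-0.001,0,0,0,0,0],
    [0.02,-0.003,0,0,0,0,0],
    [0.03,-0.004,0,0,0,0,0],
    [0.03,-0.004,0,0,0,0,0],
    [0.03,-0.004,0,0,0,0,0],
    [0.03,-0.004,0,0,0,0,0],
    [0.03,-0.004,0,0,0,0,0],
    [0.03,-0.004,0,0,0,0,0],
    [0.025,-0.003,0,0,0,0,0],
    [0.015,-0.002,0,0,0,0,0],
    [0.005,-0.001,0,0,0,0,0],
    [0,0,0,0,0,0,0],
  ],
)

```text
time_s: 16.73
eef_pos: [0.5222, 0.1916, 0.1969]
tcp_rot: [-3.141, 0.0, 1.571]
ft_force: [-0.0, -1.2, -2.8]
opening: 0.0519
finger_force: 25.0
```

```bash
python3 - <<'E'
from h import *
import pickle
a,b=snap('top'),snap('side')
pickle.dump({'top':a,'side':b},open('e.pkl','wb'))
c=lambda d,u,v,w,h:cv2.resize(d['img'][v:v+h,u:u+w,::-1],None,fx=3,fy=3,interpolation=cv2.INTER_CUBIC)
cv2.imwrite('pics/e.png',np.hstack([c(a,100,150,130,130),c(b,190,270,130,130)]))
L=np.array([.5226,.396,.205])
for d in(a,b):print(proj(d,L),proj(d,L-[0,.15,0]))
E
```

```text
[123.5906506 221.1310453] [201.03853295 222.13024371]
[232.76121844 380.3919619 ] [277.9261899  310.55435104]
```

View pics/e.png

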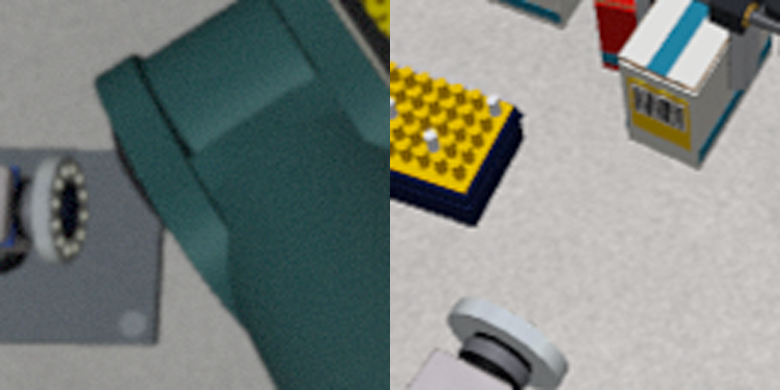

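The side view shows the label held towards the lens, its centre at about (280,307); the ring outline in side runs (216.7,369), (236.7,375), (249.3,390). I'll refine the lens from the ring circle.

```bash
python3 - <<'E'
from h import *
import pickle
from scipy.optimize import least_squares
D=pickle.load(open('e.pkl','rb'));a,b=D['top'],D['side']
th=np.linspace(0,2*np.pi,361)
def circ(p): return np.array([p[0]+p[3]*np.cos(th),p[1]+0*th,p[2]+p[3]*np.sin(th)]).T
def P(d,X): return np.array([proj(d,x) for x in X])
tp=[(122.3,202.3),(122.7,237.3),(115.7,219.5),(129.3,219.5)]
sp=[(220,369),(236.7,375),(246,382.5),(249.3,390)]
def res(p):
    X=circ(p);r=[]
    for d,pts in((a,tp),(b,sp)):
        h=P(d,X).astype(np.float32)
        r+=[cv2.pointPolygonTest(h,q,True) for q in pts]
    return r
r=least_squares(res,[.5226,.396,.205,.034],diff_step=1e-3);print(r.x,np.round(r.fun,1))
p,e=tri(a,(122.5,219.8),b,(280,307))  # unused check
for y in(.24,.246):
  print(y,proj(b,np.array([.5222,y,.206])))
o,rr=ray(b,280,307.3);print(o+rr*(.2396-o[1])/rr[1])
E
```

```text
[0.52421768 0.39717067 0.20667925 0.03424889] [-0.3  0.5 -0.5 -0.4  1.3 -0.6 -0.9  0.1]
0.24 [279.70812677 307.83890437]
0.246 [278.08737957 310.34518999]
[0.52171896 0.2396     0.20760304]
```

Request:
jog_arm(
  steps=[
    [0.004,0.001,0,0,0,0,0],
    [0.003,0.001,0,0,0,0,0],
    [0,0,0,0,0,0,0],
    [0,0,0,0,0,0,0],
    [0,0,0,0,0,0,0],
    [0,0,0,0,0,0,0],
  ],
)

```text
time_s: 17.58
eef_pos: [0.5243, 0.1988, 0.197]
tcp_rot: [-3.142, -0.0, 1.571]
ft_force: [0.3, 0.2, -2.4]
opening: 0.052
finger_force: 25.0
```

```bash
python3 -c "
from rig import ctrl
s=ctrl.state();print(s['eef_pos'],s['tcp_rot'],abs(s['joint_vel']).max(),s['finger_force']);print(ctrl.hand_in())"
```

```text
[0.52428275 0.19881209 0.19697287] [-3.14157220e+00 -3.79870515e-05  1.57103390e+00] 0.0018520620760983674 24.988648518919945
the job is handed in; nothing more can be done
None
```

I closed the carton (both dust flaps first, then the lid) and handed the job in at about 17.6 s. At that point the arm was holding the carton upright and still, with its label estimated within a few mm of the camera's focus point; the hand-in call gave no verdict.

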